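Wedge the lino block tight on the carving board and hold it

TASK

Lock the lino block on the carving board for cutting: it must sit flush against both the straight side rail and the back stop, with the pale wedge pushed flat and narrow end first into the gap between block and tapered cleat, the only gap wide enough for it once the block is over against the rail, until it is tight. Finish while still holding the wedge by its tail and pushing it in firmly, so that the block stays pressed against the rail. Leave the ink bottle, gouge and ink roller where they are.

Things in the scene. Friction and masses are not known exactly. Their poses are not given: they have to be found in the camera images.
- board: Plywood carving board, fixed, 290 (x) by 230 (y) mm, top face 18 mm above the table. Origin: centre of its underside, on the table; +x points to the back stop on its far edge. Rail and cleat stand on it, one on each side, their centre lines 78 mm left and right of its own; which is on which side varies. The 120 mm of board in front of the block's home (x -145 to -25 mm) is clear.
- rail: Straight side rail of mid-brown wood, fixed on the board: 140 (x) by 30 (y) by 14 mm high, parallel to the board's x axis, at x = 45 mm and y = +78 or -78 mm of the board. Origin: centre of its underside, on the board's top face; axes as the board's. The block belongs flush against its inner face, 15 mm from its centre line.
- cleat: Tapered dark wood cleat, fixed on the board opposite the rail: 140 mm long, 14 high, 14 wide at its near end (x = -70 in its frame), 43.4 at the far end (x = +70), alike on both flanks, so the inner flank closes in on the rail's line at 6 degrees towards the stop. Origin: centre of underside; axes as the board's. With the block home its gap to the block is 34 mm near, 19 mm far.
- block_center (a point): Centre, half-way up, of the loose lino block (grey-green lino with a pale twig on a brown base): 140 (x) by 100 (y) by 26 mm high, 0.17 to 0.34 kg, flat on the board between rail and cleat, too wide to grasp, 12 mm higher than both. x axis towards the stop. Home: 45 mm ahead of the board's origin, 13 mm off its centre line towards the rail; it starts short of both rail and stop.
- wedge_tail (a point): Centre (13 mm up) of the tail of the loose pale wood wedge, where it is held: tail 60 (x) by 28 (y) by 26 mm high, parallel sides. x axis towards the narrow end. 30 mm ahead of this point the wedge widens to 35.6 mm (shoulders), then tapers evenly on both sides (6 degrees in all) to 22 mm at the narrow end, 160 mm ahead of this point. It starts flat on the table beside the board. 0.1 kg.
- wedge_tip (a point): Middle of the narrow end face of the wedge, half-way up (13 mm above its underside); axes as the tail's. When the wedge is tight with the block home, this point is about 115 mm past the near end of the cleat.
- wedge: The wedge as a whole: 190 mm long, 26 mm high; origin at the centre of its underside, 65 mm ahead of the tail's centre and 95 mm behind the narrow end; x axis to the narrow end.
- block: The lino block as a whole; origin at the centre of its underside.
- ink: Bystander: black ink bottle, 48 mm across, 100 mm high, upright on the table on the other side of the board from the wedge. Origin: centre of its underside.
- gouge: Bystander: lino gouge with a wooden mushroom handle, about 125 mm long, 28 mm high, lying beyond on the left. Origin: underside, near the ferrule.
- roller: Bystander: ink roller, black rubber roll 100 mm wide, about 170 mm long with its handle, lying beyond on the right. Origin: underside, between roll and handle.
- stop_face (a point): Middle of the near face of the back stop, a wooden bar 210 mm long (y), 14 mm high, on the far edge of the board: 115 mm ahead of the board's origin, 7 mm above the board's top face; axes as the board's. The far end of the block belongs flush against this face.
Not all that is in view belongs to the job. Leave any purple or turquoise look-alike of the wedge alone.

How it is judged:
At the end, for the whole second after the job is handed in: Block flat and flush with rail (1.8 mm, 0.015 rad) and back stop (2 mm); wedge flat on the board between block and cleat, narrow end 80 mm or more past the cleat's near end; wedge on cleat, wedge on block, block on rail and fingers on wedge each press with more than 4 N; all at rest (y of block_center in the frame of rail between -0.0668 and 0.0668 m and x of block_center in the frame of board above 0.043 m and angle between the x axis of block and the x axis of rail, either way round below 0.015 rad and angle between block's own z axis and vertical below 0.04 rad and x of wedge_tip in the frame of cleat above 0.01 m and angle between wedge's own z axis and vertical below 0.1 rad and z of wedge_tip in the frame of board below 0.037 m and contact force between wedge and cleat above 4 N and contact force between wedge and block above 4 N and contact force between block and rail above 4 N and contact force between the fingers and wedge above 4 N and linear speed of block below 0.01 m/s); the arm keeps its last pose, push and grip.
It fails at once if the ink bottle is moved by more than 30 mm or tipped (distance of ink from where it was at the start of the episode above 0.03 m or angle between ink's own z axis and vertical above 0.5 rad).
It fails at once if the gouge is moved by more than 30 mm (distance of gouge from where it was at the start of the episode above 0.03 m).
It fails at once if the ink roller is moved by more than 30 mm (distance of roller from where it was at the start of the episode above 0.03 m).
It also fails if it takes over 64 s, if anything falls off the work surface, if the arm or the gripper's body presses on something with over 40 N, if the wrist force passes 120 N, or if a joint passes its speed limit or range.

ROBOT

A 6-joint arm with a two-finger parallel gripper is mounted at the origin on the work surface. World frame = base frame: x ahead of the robot, y to its left, z up, the work surface at z = 0. Lengths are in m, angles in rad, forces in N, time in s.
With the tool pointing down it reaches from about 0.375 to 0.9 m from the base axis. Payload 3.1 kg.
Tool frame: the origin (TCP) lies between the finger pads; the fingertips stand 8 mm ahead of it and the grasp point (between the pads) lies 11 mm behind it; z points along the fingers, y is the line along which they close (so a half turn about z gives the same grasp; the last joint's range is limited). The gripper opens to 87 mm and grips with 3 to 60 N. Pads are 19 mm wide; open, the fingers measure 117 mm over their backs; the gripper's body (75 mm by 190 mm) begins 51 mm behind the grasp point.
Start: joints at [-1.413, 0.527, 1.433, -0, 1.181, -0.178], TCP at [0.207, -0.59, 0.231] pointing down, gripper open.
Joint ranges: [-3.08, 3.08], [-0.75, 2.2], [0.22, 2.44], [-1.43, 4.57], [0, 2.65], [-2.85, 2.85]. Speed limits (rad/s): [2.79, 2.79, 3.14, 3.14, 3.14, 3.14].

INTERFACE

Orientations are given as a unit quaternion [x, y, z, w].
In Python, from rig import robot, vision, job gives the robot as it stands.
- The arm moves only by the shell command python3 -m handwheel 'ROWS' [OPENING] [FORCE]. ROWS is JSON, a list of rows, each a list of 4 numbers: the shift along the tool's x, y, z as a fraction of full scale, then the turn about the tool's z as a fraction of full scale. A call has 1 to 20 rows; each row is the pose to reach, as a shift and turn from the pose commanded when the call began, along the tool's axes at that moment, turning the shorter way round; what a row does not reach only later rows make up. Full scale, the value 1, is 300 mm for a shift and 2 pi rad for a turn. A row lasts 1/12 s, in which the tool goes at most 41.7 mm and 7.16 degrees, less where a joint would pass 70% of its speed; a pose out of reach is approached as far as the arm can. A call with a number of a shift or a turn outside -1 to 1 is refused whole. A call with a gripper value outside its range is refused whole. OPENING is the opening in per cent of the stroke, from 0 (shut) to 100 (fully open), set as the call begins (- or left out, the last holds). The fingers move at their own pace and stop on an object; FORCE is the grip in N (left out, the last holds). Time passes only in rows, so rows that repeat a pose let the fingers close. It gives the time, the measured TCP pose, the force, the opening and the grip force at its end, in the units of the state.
- robot.get_obs(): the state, without advancing time (a new reading comes with each control period).
- vision.camera(name): name is "scene" or "top"; returns a dict with "frame" (420x560x3 uint8, red, green, blue), "K" (3x3 intrinsics, pixels), "k1" (the pictures are not rectified: a ray, as slopes to the right and down, at radius r is drawn at 1 + k1 r^2 times it, then the intrinsics apply), "cam_to_world" (4x4, takes a point from camera to world coordinates). Camera axes: x right, y down, z forward; pixel columns grow to the right and rows downward; lengths in m; the calibration is good to about 2 mm. A picture is of the moment at which its call begins. There is no depth.
- job.hand_in(): hands the job in; it is judged then, once.
Trained networks look in the newest picture that a camera, given by its name, has taken for a name from the list of things; names that differ only in an ending like _2 or _b are one class to them, and where a whole thing is asked for, a point or a joint stands for the part that bears it (a point fixed in the world has none). Each returns a list of dicts, best first, with "conf" (0 to 1); they miss things now and then, are a little off and sometimes report something else, mostly with a low value. They report only what shows in the picture. A call takes as long as a camera call. They do not tell look-alikes from the thing itself.
- vision.look_for(camera, label): "point" ([row, column] in pixels, amid what is visible of it).
- vision.outline_of(camera, label): "mask" (420x560 bool, what is visible of it) and "point" ([row, column] in pixels, amid what is visible of it).
The state is a dict: "time": time; "q": joint angles; "joint_velocities": joint speeds; "joint_torque": joint torques, N m; "position": TCP position; "tool_rot": TCP orientation; "ft_force": force on the tool from outside, world axes, zero at the start; "moment": the same for the moment, N m; "grip_width": finger opening in m; "grip_force": force on a finger pad.
Only numpy, scipy, OpenCV 4.12 (cv2) and the standard library are available. Lean on these libraries where they do the work, as an engineer would, in place of code of your own. Each camera call takes 0.05 s, during which the arm holds its last target. There are 200 camera calls.

## Working session

There is one attempt and no reset: what is moved stays moved. The work goes in short steps, Python scripts to look and compute and a shell command to move; the robot and the scene stay as the last step left them, time stands still between calls to the robot, and variables do not carry over. Pictures are saved under pics/ and viewed, at most 10 in all, crops included, and the job is handed in when it is done.

```bash
ls; mkdir -p pics; cat > h.py <<'E'
import numpy as np, cv2
from rig import robot, vision, job
def cam(n): return vision.camera(n)
def ray(c,uv):
    K=c["K"];p=np.array([(uv[0]-K[0,2])/K[0,0],(uv[1]-K[1,2])/K[1,1]]);s=p.copy()
    for _ in range(20): s=p/(1+c["k1"]*(s@s))
    M=np.array(c["cam_to_world"]);return M[:3,3],M[:3,:3]@np.array([s[0],s[1],1.])
def at(c,uv,z):
    o,d=ray(c,uv);return o+d*(z-o[2])/d[2]
def proj(c,P):
    M=np.array(c["cam_to_world"]);q=M[:3,:3].T@(np.array(P)-M[:3,3]);s=q[:2]/q[2];s=s*(1+c["k1"]*(s@s));K=c["K"]
    return np.array([K[0,0]*s[0]+K[0,2],K[1,1]*s[1]+K[1,2]])
E
python3 - <<'E'
from h import *
for n in ["top","scene"]:
    c=cam(n);cv2.imwrite(f"pics/{n}0.png",cv2.cvtColor(np.array(c["frame"]),cv2.COLOR_RGB2BGR))
    print(n,np.array(c["cam_to_world"]).round(3).tolist())
    for l in ["board","rail","cleat","block","wedge","wedge_tail","wedge_tip","ink","stop_face"]:
        for r in vision.look_for(n,l)[:4]:
            v,u=r["point"];print(l,round(r["conf"],2),np.round([u,v]),at(c,(u,v),.03).round(3)[:2])
print(robot.get_obs())
E
```

```text
pics
top [[-0.011, -0.987, 0.159, 0.428], [-1.0, 0.012, 0.007, 0.097], [-0.008, -0.158, -0.987, 1.159], [0.0, 0.0, 0.0, 1.0]]
board 0.89 [335. 230.] [ 0.571 -0.065]
rail 0.71 [315. 188.] [ 0.696 -0.011]
cleat 0.87 [365. 197.] [ 0.668 -0.155]
cleat 0.39 [342. 193.] [ 0.679 -0.088]
block 0.58 [336. 195.] [ 0.673 -0.07 ]
wedge 0.89 [116. 300.] [0.378 0.56 ]
wedge 0.86 [240. 156.] [0.796 0.207]
wedge 0.77 [181. 277.] [0.444 0.373]
wedge 0.57 [236. 268.] [0.468 0.218]
wedge_tail 0.78 [185. 274.] [0.451 0.363]
wedge_tail 0.74 [115. 304.] [0.368 0.562]
wedge_tail 0.63 [234. 268.] [0.466 0.223]
wedge_tip 0.91 [244. 155.] [0.799 0.198]
wedge_tip 0.9 [115. 303.] [0.369 0.563]
wedge_tip 0.75 [237. 270.] [0.463 0.215]
wedge_tip 0.58 [181. 275.] [0.45  0.373]
ink 0.73 [428. 254.] [ 0.499 -0.33 ]
stop_face 0.71 [331. 231.] [ 0.57  -0.052]
stop_face 0.55 [316. 186.] [ 0.703 -0.014]
scene [[-0.297, 0.814, -0.499, 1.127], [0.955, 0.247, -0.166, 0.258], [-0.012, -0.526, -0.85, 0.977], [0.0, 0.0, 0.0, 1.0]]
board 0.78 [239. 204.] [ 0.598 -0.044]
rail 0.93 [237. 236.] [ 0.695 -0.015]
cleat 0.58 [189. 21
[... 737 characters left out ...]
time': 1.0, 'q': array([-1.41247665e+00,  5.27501891e-01,  1.43271106e+00,  4.46042666e-05,
        1.18138767e+00, -1.78481771e-01]), 'joint_velocities': array([-0.00206118, -0.0003995 ,  0.00036741, -0.00043739, -0.00285865,
       -0.00147172]), 'joint_torque': array([-6.03896888e-05, -4.40025330e+01, -1.76989371e+01,  6.33968110e-02,
        5.05125581e-02, -1.54211074e-05]), 'position': array([ 0.20659037, -0.58984469,  0.23054371]), 'tool_rot': array([ 9.85855495e-01,  1.67597564e-01,  2.06715344e-05, -3.77568671e-06]), 'ft_force': array([0.39700862, 0.63012265, 0.2196208 ]), 'moment': array([ 0.05076868, -0.08075927, -0.04462015]), 'grip_force': 0.0, 'grip_width': 0.08710799156762836}
```

View pics/top0.png

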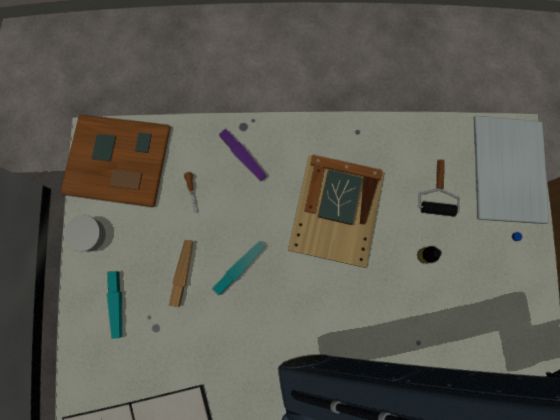

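```bash
python3 - <<'E'
import cv2,numpy as np
im=cv2.imread('pics/top0.png');a=cv2.resize(im[120:330,80:280],None,fx=3,fy=3,interpolation=cv2.INTER_CUBIC)[:600]
cv2.imwrite('pics/crop0.png',a)
b=cv2.resize(im[120:290,250:450],None,fx=3.5,fy=3.5,interpolation=cv2.INTER_CUBIC)
cv2.imwrite('pics/crop1.png',b)
E
```

```text
(no output)
```

View pics/crop0.png

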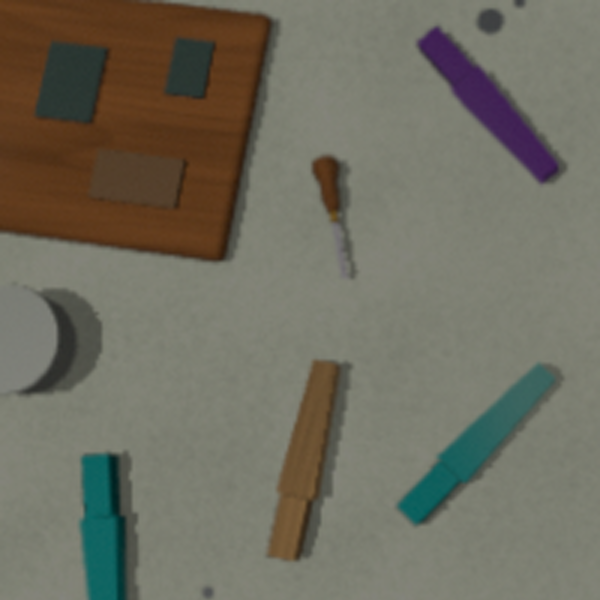

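View pics/crop1.png

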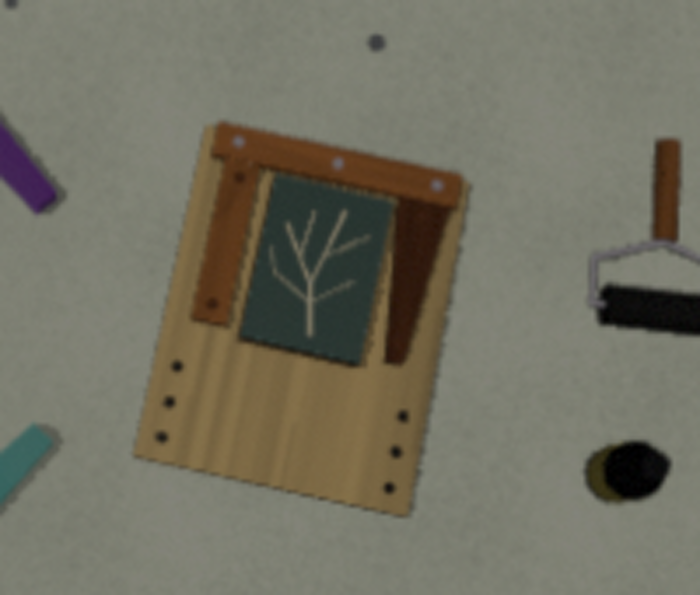

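The pale wood wedge is at top (181,275), with its wide tail at about (175,297) and its tip at about (188,241). The look-alikes are turquoise at (116,300) and (237,268) and purple at (241,155); their colours rule them out, so I'm ignoring them. On the board, the rail is on the left at (315,188) and the dark cleat on the right at (365,197). The block is clear of the rail and just short of the stop. Next I fit the poses to the masks.

```bash
cat >> h.py <<'E'
from scipy.optimize import minimize
def prism(poly,z0,z1): return np.array([[x,y,z] for z in (z0,z1) for x,y in poly])
def box(cx,cy,lx,ly,z0,z1): return prism([(cx+a*lx/2,cy+b*ly/2) for a in(-1,1) for b in(-1,1)],z0,z1)
def wedge(z): return [prism([(-.03,-.014),(-.03,.014),(.03,.014),(.03,-.014)],z,z+.026),prism([(.03,-.0178),(.03,.0178),(.16,.011),(.16,-.011)],z,z+.026)]  # origin tail
def block(z=.018): return [box(0,0,.14,.1,z,z+.026)]
def board(): return [box(0,0,.29,.23,0,.018),box(.13,0,.03,.21,.018,.032)]
def render(c,pieces,p,S=4):
    m=np.zeros((420*S,560*S),np.uint8);x,y,t=p;R=np.array([[np.cos(t),-np.sin(t)],[np.sin(t),np.cos(t)]])
    for P in pieces:
        Q=P.copy();Q[:,:2]=P[:,:2]@R.T+[x,y]
        uv=np.array([proj(c,q) for q in Q]);uv=(uv+.5)*S-.5
        cv2.fillConvexPoly(m,cv2.convexHull(np.round(uv*16).astype(np.int32)),1,shift=4)
    return m.astype(bool)
def fit(cs,ms,pieces,p0,S=4):
    big=[np.kron(m,np.ones((S,S),bool)) for m in ms]
    def f(p): 
        return sum(1-(r&b).sum()/max((r|b).sum(),1) for r,b in ((render(c,pieces,p,S),b) for c,b in zip(cs,big)))
    p0=np.array(p0,float);best=None
    for sc in(.02,.006):
        r=minimize(f,p0,method='Nelder-Mead',options=dict(initial_simplex=np.vstack([p0]+[p0+np.eye(3)[i]*[sc,sc,sc*6][i] for i in range(3)]),maxiter=90,xatol=1e-4,fatol=1e-4));p0=r.x
    return r.x,r.fun/len(cs)
def mask(n,label,c,near,z=.03):
    L=[r for r in vision.outline_of(n,label) if np.hypot(*(at(c,r["point"][::-1],z)[:2]-near))<.08]
    return L[0]["mask"] if L else None
E
python3 - <<'E'
from h import *
cs={n:cam(n) for n in("top","scene")}
def go(name,label,pieces,p0,near,extra=()):
    C=[];M=[]
    for n,c in cs.items():
        m=mask(n,label,c,np.array(near))
        if m is None: print(n,label,"none");continue
        for e in extra:
            k=mask(n,e,c,np.array([.66,-.07]) if e!='cleat' else np.array([.67,-.15]))
            if k is not None: m=m|k
        m=cv2.morphologyEx(m.astype(np.uint8),cv2.MORPH_CLOSE,np.ones((7,7))).astype(bool) if extra else m
        C.append(c);M.append(m);print(name,n,fit([c],[m],pieces,p0))
    print(name,"both",fit(C,M,pieces,p0))
go("wedge","wedge",wedge(0),[.40,.385,-.25],[.45,.373])
go("block","block",block(),[.67,-.075,-.2],[.67,-.075])
go("board","board",board(),[.62,-.07,-.2],[.59,-.06],("rail","cleat","block"))
for l in("ink","gouge","roller"): print(l,[(at(cs["top"],r["point"][::-1],.02).round(3)[:2],round(r["conf"],2)) for r in vision.look_for("top",l)])
E
```

```text
wedge top (array([ 0.39393112,  0.39110778, -0.21826791]), np.float64(0.06590535900880723))
wedge scene (array([ 0.39022701,  0.38987771, -0.21410277]), np.float64(0.10269279027120937))
wedge both (array([ 0.39256093,  0.39050487, -0.21680089]), np.float64(0.0978799917726374))
block top (array([ 0.66875534, -0.08047638, -0.24387925]), np.float64(0.044366983654269165))
block scene (array([ 0.66779466, -0.08264205, -0.22221266]), np.float64(0.047286720584398645))
block both (array([ 0.66838865, -0.08107242, -0.24076638]), np.float64(0.049259771688142884))
board top (array([ 0.63301538, -0.07276326, -0.23175643]), np.float64(0.01723462899740036))
board scene (array([ 0.63237307, -0.07461041, -0.22235842]), np.float64(0.0180920098457662))
board both (array([ 0.63258808, -0.07353177, -0.22992224]), np.float64(0.02051193636097065))
ink [(array([ 0.493, -0.337]), 0.88)]
gouge [(array([0.715, 0.358]), 0.71)]
roller [(array([ 0.639, -0.38 ]), 0.87)]
```

```bash
cat >> h.py <<'E'
B=np.array([.6326,-.0735]);BY=-.228
def b2w(x,y,o=B,t=BY): return o+np.array([np.cos(t)*x-np.sin(t)*y,np.sin(t)*x+np.cos(t)*y])
def w2b(P,o=B,t=BY):
    d=np.array(P[:2])-o;return np.array([np.cos(t)*d[0]+np.sin(t)*d[1],-np.sin(t)*d[0]+np.cos(t)*d[1]])
from scipy.spatial.transform import Rotation as Rn
def rows(targets):
    o=robot.get_obs();R=Rn.from_quat(o["tool_rot"]).as_matrix();p=np.array(o["position"]);y0=np.arctan2(R[1,0],R[0,0])
    print("t",round(o["time"],2),"pos",p.round(4),"board",w2b(p).round(4),"yaw",round(y0,4),"ft",np.round(o["ft_force"],1),"w",round(o["grip_width"],4),"gf",round(o["grip_force"],1))
    for (w,z,yaw) in targets:
        d=(y0-yaw+np.pi/2)%np.pi-np.pi/2   # half turn equivalent
        print(np.append(R.T@(np.array([w[0],w[1],z])-p)/.3,d/2/np.pi).round(4).tolist())
E
python3 - <<'E'
from h import *
rows([(b2w(-.085,.001),.12,BY),(b2w(-.085,.001),.034,BY)])
E
python3 -m handwheel --help | head -20
```

```text
t 1.85 pos [ 0.2066 -0.5899  0.2306] board [-0.2983 -0.5993] yaw 0.3368 ft [-1.  -0.5 -0.1] w 0.0871 gf 0.0
[1.6716, -1.3097, 0.3685, 0.0899]
[1.6716, -1.3097, 0.6552, 0.0899]invalid input: not JSON, or not a number
```

```bash
python3 -m handwheel '[[0.84,-0.65,0.1,0.09],[0.84,-0.65,0.1,0.09],[0.84,-0.65,0.1,0.09],[0.84,-0.65,0.1,0.09],[0.84,-0.65,0.1,0.09],[0.84,-0.65,0.1,0.09],[0.84,-0.65,0.1,0.09],[0.84,-0.65,0.1,0.09],[0.84,-0.65,0.1,0.09],[0.84,-0.65,0.1,0.09]]' 0 30; python3 - <<'E'
from h import *
rows([(b2w(-.085,.001),.12,BY),(b2w(-.085,.001),.034,BY)])
E
```

```text
time: 2.68
position: [0.3807, -0.3212, 0.2006]
tool_rot: [0.994, -0.112, -0.0, 0.0]
ft_force: [-0.7, -0.1, 0.5]
grip_width: 0.0284
grip_force: 0.0
t 2.68 pos [ 0.3807 -0.3212  0.2006] board [-0.1894 -0.2982] yaw -0.225 ft [-0.7 -0.1  0.5] w 0.0284 gf 0.0
[0.3512, -0.9963, 0.2685, 0.0005]
[0.3512, -0.9964, 0.5552, 0.0005]
```

```bash
python3 -m handwheel '[[0.35,-1,0.2,0],[0.35,-1,0.2,0],[0.35,-1,0.2,0],[0.35,-1,0.2,0],[0.35,-1,0.2,0],[0.35,-1,0.2,0],[0.35,-1,0.27,0],[0.35,-1,0.4,0],[0.35,-1,0.555,0],[0.35,-1,0.555,0],[0.35,-1,0.555,0],[0.35,-1,0.555,0],[0.35,-1,0.555,0]]'; python3 - <<'E'
from h import *
rows([(b2w(-.038,.001),.034,BY),(b2w(-.0345,.001),.034,BY)])
E
```

```text
time: 3.77
position: [0.5514, -0.0558, 0.0352]
tool_rot: [0.993, -0.115, 0.001, 0.0]
ft_force: [-0.4, 0.1, 0.1]
grip_width: 0.0005
grip_force: 0.0
t 3.77 pos [ 0.5514 -0.0558  0.0352] board [-0.0831 -0.0011] yaw -0.2302 ft [-0.4  0.1  0.1] w 0.0005 gf 0.0
[0.1502, -0.0074, 0.0044, -0.0003]
[0.1618, -0.0074, 0.0044, -0.0003]
```

```bash
python3 -m handwheel '[[0.08,0,0,0],[0.12,0,0,0],[0.13,0,0,0],[0.135,0,0,0],[0.14,0,0,0],[0.145,0,0,0],[0.15,0,0,0],[0.153,0,0,0],[0.156,0,0,0],[0.159,0,0,0],[0.162,0,0,0],[0.162,0,0,0]]'; python3 - <<'E'
from h import *
rows([(b2w(-.030,.001),.034,BY)])
E
```

```text
time: 4.77
position: [0.5981, -0.0652, 0.0339]
tool_rot: [0.993, -0.114, 0.001, 0.0]
ft_force: [-0.5, -0.0, -1.1]
grip_width: 0.0002
grip_force: 0.5
t 4.77 pos [ 0.5981 -0.0652  0.0339] board [-0.0355  0.0003] yaw -0.2286 ft [-0.5 -0.  -1.1] w 0.0002 gf 0.5
[0.0184, -0.0024, -0.0004, -0.0001]
```

```bash
python3 -m handwheel '[[0.003,0,0,0],[0.006,0,0,0],[0.009,0,0,0],[0.012,0,0,0],[0.012,0,0,0]]';  python3 -m handwheel '[[0.003,0,0,0],[0.006,0,0,0],[0.006,0,0,0]]'
```

```text
time: 5.18
position: [0.5992, -0.0655, 0.0339]
tool_rot: [0.993, -0.114, -0.002, -0.0]
ft_force: [-6.1, 0.8, 3.5]
grip_width: 0.0003
grip_force: 2.8
time: 5.43
position: [0.5992, -0.0655, 0.0339]
tool_rot: [0.993, -0.114, -0.004, -0.0]
ft_force: [-8.3, 1.4, 5.6]
grip_width: 0.0007
grip_force: 4.3
```

```bash
python3 -m handwheel '[[-0.05,0,0,0],[-0.07,0,-0.1,0],[-0.07,0,-0.2,0],[-0.07,0,-0.2,0],[-0.07,0,-0.2,0]]'; python3 - <<'E'
from h import *
rows([(b2w(.043,-.09),.095,BY),(b2w(.043,-.09),.045,BY)])
E
```

```text
time: 5.85
position: [0.5855, -0.0625, 0.0963]
tool_rot: [0.993, -0.114, 0.004, 0.001]
ft_force: [0.5, 0.4, -0.3]
grip_width: 0.0003
grip_force: 0.0
t 5.85 pos [ 0.5855 -0.0625  0.0963] board [-0.0484  0.    ] yaw -0.2287 ft [ 0.5  0.4 -0.3] w 0.0003 gf 0.0
[0.3047, 0.2999, 0.0069, -0.0001]
[0.3033, 0.2998, 0.1736, -0.0001]
```

```bash
python3 -m handwheel '[[0.305,0.3,0,0],[0.305,0.3,0,0],[0.305,0.3,0,0],[0.305,0.3,0,0],[0.305,0.3,0.1,0],[0.305,0.3,0.173,0],[0.305,0.3,0.173,0],[0.305,0.3,0.173,0]]'; python3 - <<'E'
from h import *
c=cam("scene");cv2.imwrite("pics/s1.png",cv2.resize(cv2.cvtColor(np.array(c["frame"]),cv2.COLOR_RGB2BGR)[140:300,120:320],None,fx=3.5,fy=3.5))
rows([(b2w(.043,-.06),.045,BY),(b2w(.043,-.052),.045,BY)])
E
```

```text
time: 6.52
position: [0.6516, -0.1705, 0.0409]
tool_rot: [0.993, -0.114, 0.0, 0.0]
ft_force: [0.3, 0.3, -0.8]
grip_width: 0.0007
grip_force: 0.0
t 6.57 pos [ 0.651  -0.1701  0.0408] board [ 0.0398 -0.0899] yaw -0.2291 ft [-0.3 -0.6  0.8] w 0.0004 gf 0.0
[0.0105, -0.0998, -0.014, -0.0002]
[0.0105, -0.1265, -0.014, -0.0002]
```

View pics/s1.png

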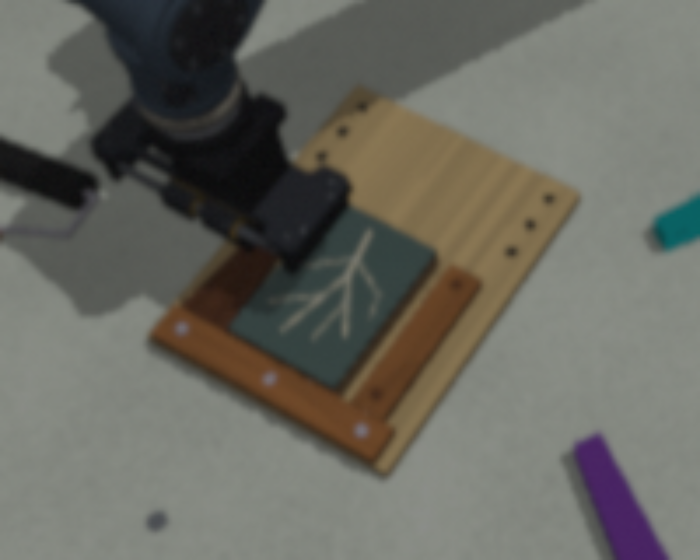

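The block is against the stop with an even gap of about 12 mm to the rail. The fingers are just above the cleat, so I raise them slightly and push sideways.

```bash
python3 -m handwheel '[[0,0,-0.012,0],[0.01,-0.05,-0.012,0],[0.01,-0.08,-0.012,0],[0.01,-0.09,-0.012,0],[0.01,-0.095,-0.012,0],[0.01,-0.1,-0.012,0],[0.01,-0.105,-0.012,0],[0.01,-0.11,-0.012,0],[0.01,-0.115,-0.012,0],[0.01,-0.12,-0.012,0],[0.01,-0.124,-0.012,0],[0.01,-0.127,-0.012,0],[0.01,-0.127,-0.012,0]]';  python3 -m handwheel '[[0,-0.003,0,0],[0,-0.006,0,0],[0,-0.009,0,0],[0,-0.009,0,0]]'; python3 - <<'E'
from h import *
rows([])
E
```

```text
time: 7.65
position: [0.6627, -0.1334, 0.0457]
tool_rot: [0.993, -0.114, -0.0, -0.0]
ft_force: [-0.0, 0.1, -0.4]
grip_width: 0.0004
grip_force: 0.3
time: 7.98
position: [0.6633, -0.1308, 0.0458]
tool_rot: [0.993, -0.114, -0.0, -0.0]
ft_force: [-0.4, -0.9, -0.4]
grip_width: 0.0007
grip_force: 0.3
t 7.98 pos [ 0.6633 -0.1308  0.0458] board [ 0.0428 -0.0488] yaw -0.2287 ft [-0.4 -0.9 -0.4] w 0.0007 gf 0.3
```

```bash
python3 -m handwheel '[[0,-0.004,0,0],[0,-0.008,0,0],[0,-0.012,0,0],[0,-0.016,0,0],[0,-0.016,0,0]]';  python3 -m handwheel '[[0,-0.003,0,0],[0,-0.006,0,0],[0,-0.009,0,0],[0,-0.009,0,0]]'; python3 - <<'E'
from h import *
rows([])
c=cam("scene");cv2.imwrite("pics/s2.png",cv2.resize(cv2.cvtColor(np.array(c["frame"]),cv2.COLOR_RGB2BGR)[140:300,120:320],None,fx=3.5,fy=3.5))
E
```

```text
time: 8.4
position: [0.6635, -0.1294, 0.0459]
tool_rot: [0.994, -0.113, -0.001, 0.003]
ft_force: [-3.3, -9.6, 0.4]
grip_width: 0.0005
grip_force: 4.8
time: 8.73
position: [0.6636, -0.1293, 0.0461]
tool_rot: [0.994, -0.113, -0.001, 0.004]
ft_force: [-5.4, -14.1, 0.2]
grip_width: 0.0001
grip_force: 7.8
t 8.73 pos [ 0.6636 -0.1293  0.0461] board [ 0.0428 -0.0473] yaw -0.2263 ft [ -5.4 -14.1   0.2] w 0.0001 gf 7.8
```

View pics/s2.png

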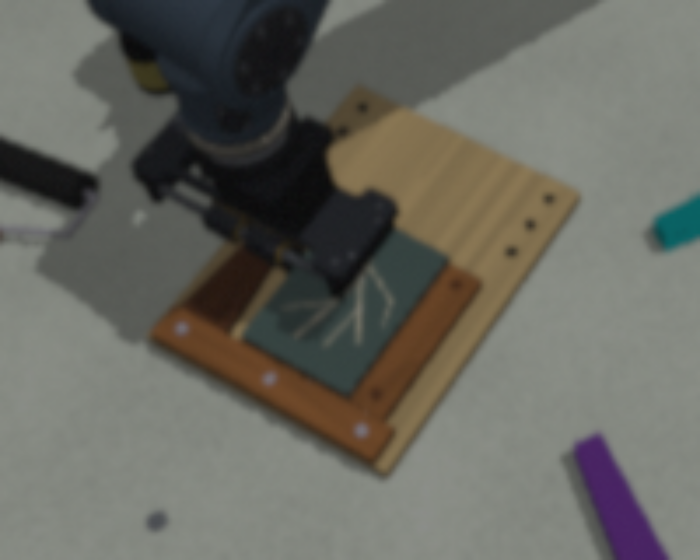

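The block now sits tight on the rail and the stop, with no gap visible. I back off and go to the wedge tail.

```bash
python3 -m handwheel '[[0,0.04,0,0],[0,0.06,-0.1,0],[0,0.06,-0.3,0],[0,0.06,-0.4,0],[0,0.06,-0.4,0],[0,0.06,-0.4,0]]' 100; python3 - <<'E'
from h import *
W=np.array([.3926,.3905]);rows([(W,.12,-.217),(W,.012,-.217)])
E
```

```text
time: 9.28
position: [0.6639, -0.1418, 0.1707]
tool_rot: [0.993, -0.114, 0.005, 0.001]
ft_force: [-0.0, -0.6, 0.0]
grip_width: 0.0327
grip_force: 0.0
t 9.28 pos [ 0.6639 -0.1418  0.1707] board [ 0.0459 -0.0594] yaw -0.2288 ft [-0.  -0.6  0. ] w 0.0327 gf 0.0
[-1.2846, -1.523, 0.1557, -0.0019]
[-1.2882, -1.5231, 0.5157, -0.0019]
```

```bash
python3 -m handwheel '[[-0.66,-0.78,0,0],[-0.66,-0.78,0,0],[-0.66,-0.78,0,0],[-0.66,-0.78,0,0],[-0.66,-0.78,0,0],[-0.66,-0.78,0,0],[-0.66,-0.78,0,0],[-0.66,-0.78,0,0],[-0.66,-0.78,0,0]]';python3 -m handwheel '[[-0.63,-0.74,0.1,0],[-0.63,-0.74,0.1,0],[-0.63,-0.74,0.1,0],[-0.63,-0.74,0.1,0],[-0.63,-0.74,0.1,0],[-0.63,-0.74,0.1,0],[-0.63,-0.74,0.15,0],[-0.63,-0.74,0.15,0],[-0.63,-0.74,0.15,0],[-0.63,-0.74,0.15,0]]'; python3 - <<'E'
from h import *
cs=[cam(n) for n in("top","scene")]
C=[];M=[]
for n,c in zip(("top","scene"),cs):
    m=mask(n,"wedge",c,np.array([.45,.375]),.02)
    if m is not None: C.append(c);M.append(m)
    cv2.imwrite(f"pics/{n}3.png",cv2.cvtColor(np.array(c["frame"]),cv2.COLOR_RGB2BGR))
print(len(C))
W=np.array([.3926,.3905]);rows([(W,.12,-.217),(W,.012,-.217)])
E
```

```text
time: 10.03
position: [0.5166, 0.1352, 0.164]
tool_rot: [0.994, -0.112, -0.003, -0.0]
ft_force: [0.0, 0.5, 0.0]
grip_width: 0.085
grip_force: 0.0
time: 10.87
position: [0.3875, 0.3899, 0.1197]
tool_rot: [0.993, -0.114, -0.001, 0.001]
ft_force: [0.2, 0.4, 0.2]
grip_width: 0.0872
grip_force: 0.0
2
t 11.07 pos [0.3888 0.3894 0.1211] board [-0.3422  0.3958] yaw -0.2314 ft [1.  0.5 0.6] w 0.0871 gf 0.0
[0.0116, -0.0065, 0.0036, -0.0023]
[0.0114, -0.0063, 0.3636, -0.0023]
```

```bash
python3 -m handwheel '[[0.012,-0.005,0.1,-0.002],[0.012,-0.005,0.2,-0.002],[0.012,-0.005,0.3,-0.002],[0.012,-0.005,0.362,-0.002],[0.012,-0.005,0.362,-0.002],[0.012,-0.005,0.362,-0.002]]'; python3 -m handwheel '[[0,0,0,0],[0,0,0,0],[0,0,0,0],[0,0,0,0],[0,0,0,0],[0,0,0,0],[0,0,0,0],[0,0,0,0],[0,0,0,0],[0,0,0,0]]' 0 50;  python3 - <<'E'
from h import *
c=cam("scene");cv2.imwrite("pics/s4.png",cv2.resize(cv2.cvtColor(np.array(c["frame"]),cv2.COLOR_RGB2BGR)[130:280,320:490],None,fx=4,fy=4))
rows([])
E
```

```text
time: 11.57
position: [0.392, 0.3902, 0.0117]
tool_rot: [0.994, -0.109, -0.0, 0.0]
ft_force: [-0.1, -0.7, 0.6]
grip_width: 0.0869
grip_force: 0.0
time: 12.4
position: [0.3909, 0.3911, 0.0121]
tool_rot: [0.994, -0.108, -0.0, 0.0]
ft_force: [-0.8, -1.3, 1.2]
grip_width: 0.0285
grip_force: 0.5
t 12.45 pos [0.3909 0.3911 0.0121] board [-0.3405  0.398 ] yaw -0.216 ft [-0.9 -0.7  0.7] w 0.0277 gf 50.0
```

View pics/s4.png

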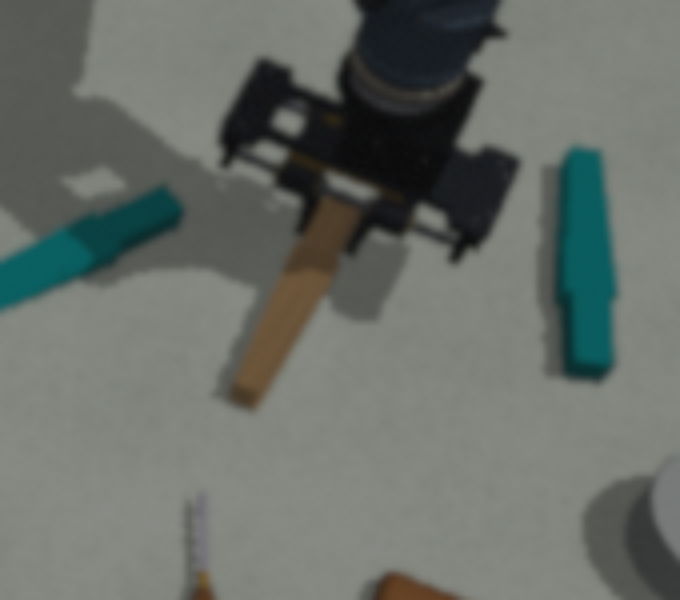

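```bash
python3 -m handwheel '[[0,0,-0.1,0],[0,0,-0.2,0],[0,0,-0.3,0],[0,0.2,-0.35,0],[0,0.4,-0.35,0],[0,0.6,-0.35,0],[0,0.8,-0.35,0],[0,0.8,-0.35,0],[0,0.8,-0.35,0],[0,0.8,-0.35,0]]';  python3 - <<'E'
from h import *
rows([(b2w(-.205,-.0637),.08,-.176),(b2w(-.205,-.0637),.034,-.176)])
E
```

```text
time: 13.28
position: [0.3363, 0.1528, 0.117]
tool_rot: [0.994, -0.111, -0.003, 0.001]
ft_force: [-0.6, -0.4, -1.6]
grip_width: 0.0276
grip_force: 50.0
t 13.28 pos [0.3363 0.1528 0.117 ] board [-0.3398  0.1535] yaw -0.222 ft [-0.6 -0.4 -1.6] w 0.0276 gf 50.0
[0.4456, 0.7262, 0.123, -0.0073]
[0.4465, 0.7258, 0.2763, -0.0073]
```

```bash
python3 -m handwheel '[[0.44,0.1,0,0],[0.45,0.3,0,-0.007],[0.45,0.5,0,-0.007],[0.45,0.725,0,-0.007],[0.45,0.725,0,-0.007],[0.45,0.725,0,-0.007],[0.45,0.725,0,-0.007],[0.45,0.725,0,-0.007],[0.45,0.725,0.1,-0.007],[0.45,0.725,0.1,-0.007],[0.45,0.725,0.1,-0.007]]';  python3 - <<'E'
from h import *
cs=[cam(n) for n in("top","scene")]
for n,c in zip(("top","scene"),cs):
    cv2.imwrite(f"pics/{n}5.png",cv2.cvtColor(np.array(c["frame"]),cv2.COLOR_RGB2BGR))
a=cs[0]["frame"];b=cs[1]["frame"]
cv2.imwrite("pics/c5.png",cv2.cvtColor(np.hstack([cv2.resize(a[140:290,280:400],(400,500),interpolation=cv2.INTER_CUBIC),cv2.resize(b[110:260,140:260],(400,500),interpolation=cv2.INTER_CUBIC)]),cv2.COLOR_RGB2BGR))
rows([(b2w(-.205,-.0637),.034,-.176)])
for n in ("block",):
  print(n,fit(cs,[mask(k,n,c,b2w(.045,.013)) for k,c in zip(("top","scene"),cs)],block(),[*b2w(.045,.013),BY]), b2w(.045,.013))
E
```

```text
time: 14.2
position: [0.4235, -0.0832, 0.0862]
tool_rot: [0.996, -0.086, -0.002, -0.001]
ft_force: [-0.2, 0.7, -1.0]
grip_width: 0.0273
grip_force: 50.0
t 14.3 pos [ 0.4249 -0.0836  0.0876] board [-0.2    -0.0568] yaw -0.1708 ft [-0.  -1.3 -0.9] w 0.0275 gf 50.0
[-0.0178, 0.022, 0.1787, 0.0008]
block (array([ 0.67863567, -0.07138698, -0.22555586]), np.float64(0.05637747786490854)) [ 0.6793738  -0.07100777]
```

View pics/c5.png

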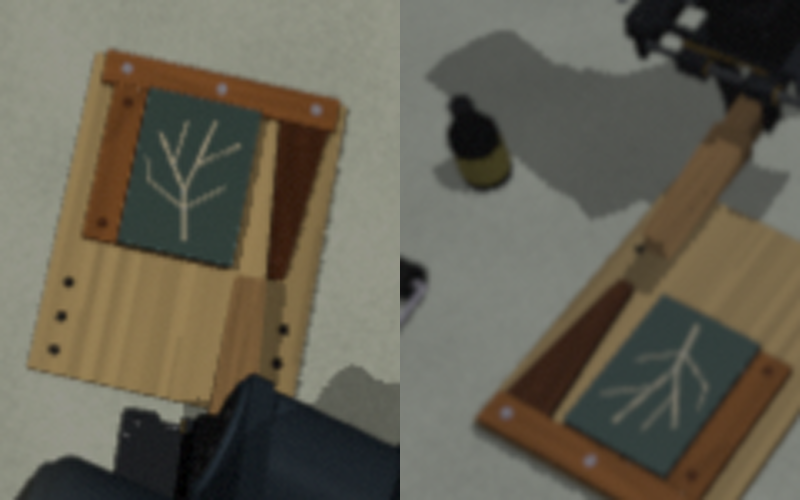

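The block is home. The wedge is level with the gap mouth, still above the board. I lower it and verify its line.

```bash
python3 -m handwheel '[[-0.018,0.022,0.05,0],[-0.018,0.022,0.1,0],[-0.018,0.022,0.14,0],[-0.018,0.022,0.16,0],[-0.018,0.022,0.178,0],[-0.018,0.022,0.182,0],[-0.018,0.022,0.182,0]]';  python3 - <<'E'
from h import *
c=cam("scene");m=mask("scene","wedge",c,b2w(-.14,-.06));
p=robot.get_obs()["position"]
if m is not None:
    # tail partly hidden by fingers: fit only the taper
    print(m.sum()); x,f=fit([c],[m],wedge(.019)[1:],[p[0],p[1],-.176]);print(x,f,"tail board",w2b(x),"tip",w2b(b2w(.16,0,x[:2],x[2])),"yaw rel",x[2]-BY)
rows([(b2w(-.155,-.0611),.031,-.176),(b2w(-.105,-.0585),.031,-.176)])
E
```

```text
time: 14.98
position: [0.4188, -0.09, 0.0328]
tool_rot: [0.996, -0.086, 0.0, 0.0]
ft_force: [0.5, -0.0, -1.8]
grip_width: 0.0276
grip_force: 50.0
t 15.08 pos [ 0.4189 -0.0901  0.033 ] board [-0.2044 -0.0645] yaw -0.1718 ft [-0.1 -0.3 -1.1] w 0.0276 gf 50.0
[0.1652, -0.002, 0.007, 0.0007]
[0.3321, -0.0013, 0.0071, 0.0007]
```

```bash
python3 -m handwheel '[[0.03,0,0.007,0],[0.06,0,0.007,0],[0.09,0,0.007,0],[0.11,-0.001,0.007,0],[0.13,-0.002,0.007,0],[0.15,-0.002,0.007,0],[0.165,-0.002,0.007,0],[0.165,-0.002,0.007,0]]';  python3 - <<'E'
from h import *
c=cam("top");d=cam("scene")
a=c["frame"];b=d["frame"]
cv2.imwrite("pics/c6.png",cv2.cvtColor(np.hstack([cv2.resize(a[140:290,280:400],(400,500),interpolation=cv2.INTER_CUBIC),cv2.resize(b[110:260,140:260],(400,500),interpolation=cv2.INTER_CUBIC)]),cv2.COLOR_RGB2BGR))
rows([(b2w(-.105,-.0585),.030,-.176)])
E
```

```text
time: 15.75
position: [0.4688, -0.0984, 0.0305]
tool_rot: [0.996, -0.086, 0.001, 0.0]
ft_force: [0.1, -0.5, -0.9]
grip_width: 0.0283
grip_force: 50.0
t 15.85 pos [ 0.4672 -0.0978  0.0304] board [-0.1557 -0.0611] yaw -0.172 ft [-0.1 -0.5 -0.9] w 0.0274 gf 50.0
[0.1691, 0.0008, 0.0011, 0.0006]
```

View pics/c6.png

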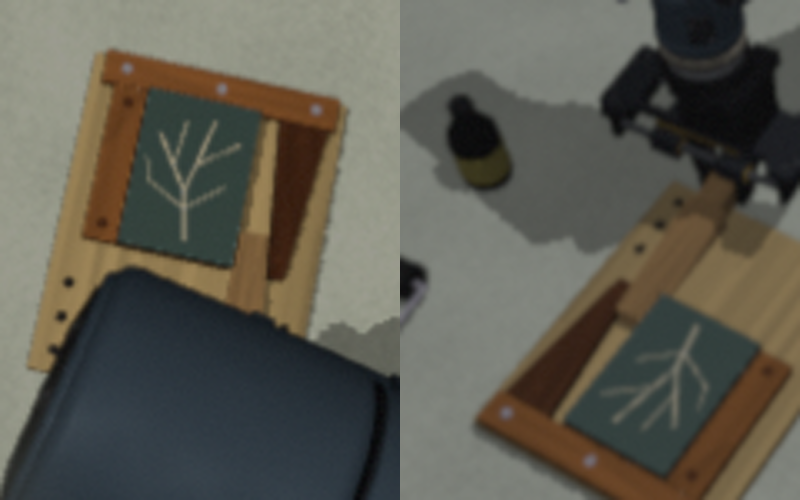

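The tip is inside the gap, nearly centred, and the forces are low. I continue slowly.

```bash
python3 -m handwheel '[[0.02,0,0,0],[0.04,0,0,0],[0.06,0,0,0],[0.08,0,0,0],[0.1,0,0,0],[0.12,0,0,0],[0.14,0.001,0,0],[0.155,0.001,0,0],[0.17,0.001,0,0],[0.17,0.001,0,0]]';  python3 - <<'E'
from h import *
rows([(b2w(-.085,-.0575),.030,-.176)])
E
```

```text
time: 16.68
position: [0.5189, -0.1074, 0.0305]
tool_rot: [0.996, -0.086, 0.001, 0.0]
ft_force: [-0.2, -0.4, -0.4]
grip_width: 0.0281
grip_force: 50.0
t 16.68 pos [ 0.5189 -0.1074  0.0305] board [-0.1031 -0.0588] yaw -0.172 ft [-0.2 -0.4 -0.4] w 0.0281 gf 50.0
[0.0604, -0.0008, 0.0018, 0.0006]
```

```bash
python3 -m handwheel '[[0.015,0,0,0],[0.03,0,0,0],[0.045,0,0,0],[0.06,0,0,0],[0.06,0,0,0]]' - 60; python3 -m handwheel '[[0.007,0,0,0],[0.014,0,0,0],[0.021,0,0,0],[0.027,0,0,0],[0.033,0,0,0],[0.033,0,0,0]]';python3 - <<'E'
from h import *
rows([(b2w(-.070,-.0567),.030,-.176)])
E
```

```text
time: 17.1
position: [0.5368, -0.1106, 0.0306]
tool_rot: [0.996, -0.086, 0.001, 0.0]
ft_force: [1.0, 0.2, -0.3]
grip_width: 0.0279
grip_force: 60.0
time: 17.6
position: [0.5441, -0.1121, 0.0303]
tool_rot: [0.996, -0.086, -0.001, 0.0]
ft_force: [-3.7, -3.2, -0.2]
grip_width: 0.0274
grip_force: 60.0
t 17.6 pos [ 0.5441 -0.1121  0.0303] board [-0.0774 -0.0576] yaw -0.1722 ft [-3.7 -3.2 -0.2] w 0.0274 gf 60.0
[0.0249, -0.0015, 0.0009, 0.0006]
```

```bash
python3 -m handwheel '[[0.004,0,0,0],[0.008,0,0,0],[0.012,0,0,0],[0.016,0,0,0],[0.02,0,0,0],[0.02,0,0,0]]';python3 -m handwheel '[[0.004,0,0,0],[0.008,0,0,0],[0.012,0,0,0],[0.012,0,0,0]]';python3 - <<'E'
from h import *
rows([(b2w(-.070,-.0567),.030,-.176)])
E
```

```text
time: 18.1
position: [0.5475, -0.1128, 0.0301]
tool_rot: [0.996, -0.086, -0.004, -0.0]
ft_force: [-8.6, -3.8, 2.4]
grip_width: 0.0276
grip_force: 60.0
time: 18.43
position: [0.5477, -0.1128, 0.0301]
tool_rot: [0.996, -0.085, -0.007, -0.001]
ft_force: [-14.2, -6.2, 7.2]
grip_width: 0.0274
grip_force: 60.0
t 18.43 pos [ 0.5477 -0.1128  0.0301] board [-0.0738 -0.0575] yaw -0.1711 ft [-14.2  -6.2   7.2] w 0.0274 gf 60.0
[0.0127, -0.002, 0.0002, 0.0008]
```

```bash
python3 -m handwheel '[[0.004,0,0,0],[0.008,0,0,0],[0.012,0,0,0],[0.016,0,0,0],[0.02,0,0,0],[0.02,0,0,0]]';python3 -m handwheel '[[0.004,0,0,0],[0.008,0,0,0],[0.012,0,0,0],[0.016,0,0,0],[0.016,0,0,0],[0.016,0,0,0],[0.016,0,0,0]]';python3 - <<'E'
from h import *
rows([(b2w(-.070,-.0567),.030,-.176)])
cs=[cam(n) for n in("top","scene")]
M=[mask(k,"block",c,b2w(.045,.013)) for k,c in zip(("top","scene"),cs)]
x,f=fit(cs,M,block(),[*b2w(.045,.013),BY]);print(x,w2b(x),x[2]-BY,f)
b=cs[1]["frame"]
cv2.imwrite("pics/s7.png",cv2.cvtColor(cv2.resize(b[130:270,140:270],(650,600),interpolation=cv2.INTER_CUBIC),cv2.COLOR_RGB2BGR))
E
```

```text
time: 18.93
position: [0.5481, -0.1128, 0.03]
tool_rot: [0.996, -0.085, -0.013, -0.002]
ft_force: [-24.4, -7.2, 15.1]
grip_width: 0.0278
grip_force: 60.0
time: 19.52
position: [0.5485, -0.1129, 0.0298]
tool_rot: [0.996, -0.084, -0.018, -0.002]
ft_force: [-30.8, -8.9, 20.6]
grip_width: 0.0275
grip_force: 60.0
t 19.52 pos [ 0.5485 -0.1129  0.0298] board [-0.0731 -0.0574] yaw -0.1689 ft [-30.8  -8.9  20.6] w 0.0275 gf 60.0
[0.0103, -0.0018, -0.001, 0.0011]
[ 0.67935528 -0.07158763 -0.22942943] [0.04511302 0.01243096] -0.0014294284910663368 0.10602303821167414
```

View pics/s7.png

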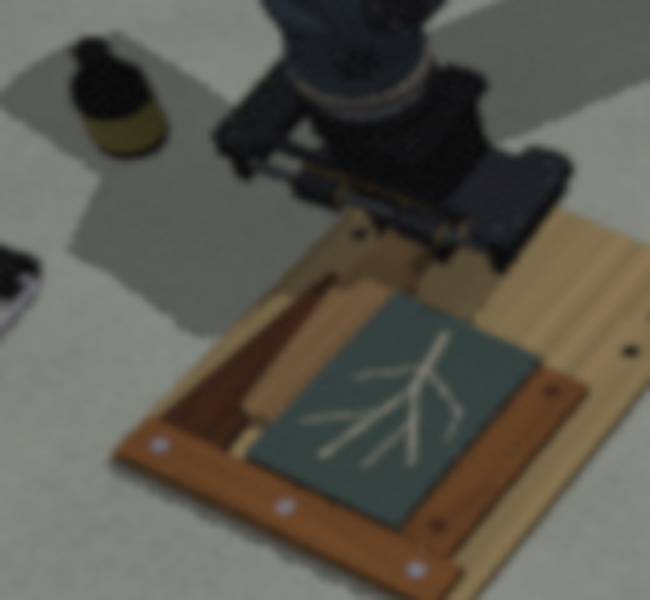

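The wedge is tight between cleat and block, and the block is flush at (45.1, 12.4) mm. I ease off the downward load slightly and settle.

```bash
python3 -m handwheel '[[0,0,-0.002,0],[0,0,-0.004,0],[0,0,-0.004,0],[0,0,-0.004,0],[0,0,-0.004,0],[0,0,-0.004,0]]';python3 - <<'E'
from h import *
rows([])
o=robot.get_obs();print(np.abs(o["joint_velocities"]).max(),Rn.from_quat(o["tool_rot"]).as_matrix()[:,2].round(3))
E
```

```text
time: 20.22
position: [0.5499, -0.1134, 0.0298]
tool_rot: [0.996, -0.084, -0.016, -0.002]
ft_force: [-28.1, -9.4, 9.9]
grip_width: 0.0274
grip_force: 60.0
t 20.22 pos [ 0.5499 -0.1134  0.0298] board [-0.0715 -0.0575] yaw -0.1687 ft [-28.1  -9.4   9.9] w 0.0274 gf 60.0
0.000906312402919239 [-0.032  0.006 -0.999]
```

```bash
python3 -m handwheel '[[0.004,0,0,0],[0.008,0,0,0],[0.008,0,0,0],[0.008,0,0,0],[0.008,0,0,0],[0.008,0,0,0],[0.008,0,0,0],[0.008,0,0,0],[0.008,0,0,0]]';python3 - <<'E'
from h import *
rows([])
cs=[cam(n) for n in("top","scene")]
M=[mask(k,"block",c,b2w(.045,.013)) for k,c in zip(("top","scene"),cs)]
for c,m in zip(cs,M):
    if m is not None: x,f=fit([c],[m],block(),[*b2w(.045,.013),BY]);print(w2b(x).round(4),round(x[2]-BY,4),round(f,3))
rows([])
print(job.hand_in())
E
```

```text
time: 20.97
position: [0.55, -0.1134, 0.0298]
tool_rot: [0.996, -0.084, -0.019, -0.002]
ft_force: [-30.9, -9.7, 13.1]
grip_width: 0.028
grip_force: 60.0
t 20.97 pos [ 0.55   -0.1134  0.0298] board [-0.0715 -0.0575] yaw -0.1685 ft [-30.9  -9.7  13.1] w 0.028 gf 60.0
[0.0523 0.0132] 0.0003 0.13
[0.0435 0.009 ] -0.0094 0.045
t 21.17 pos [ 0.5499 -0.1134  0.0298] board [-0.0715 -0.0575] yaw -0.1684 ft [-30.7  -9.2  14. ] w 0.0274 gf 60.0
the job is handed in; nothing more can be done
None
```

I handed the job in at about 21 s, with the gripper still holding the wedge by its tail and pushing it in at about 30 N. The block looked flush with rail and stop in the last picture I viewed. The last position fits, taken just before hand-in, were rough: the two cameras disagreed by up to 9 mm, and the hand-in returned no verdict.

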